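# Refit the vent cover of the bench dust filter

### The arm

A 6-joint arm with a two-finger parallel gripper is mounted at the origin on the work surface. World frame = base frame: x ahead of the robot, y to its left, z up, the work surface at z = 0. Lengths are in mm, angles in rad, forces in N, time in s.
With the tool pointing down it reaches from about 300 to 875 mm from the base axis. Payload 4.2 kg.
Tool frame: the origin (TCP) lies at the very end of the fingers, on their centre line; the grasp point (between the pads) lies 19 mm behind it; z points along the fingers, y is the line along which they close (so a half turn about z gives the same grasp; the last joint's range is limited). The gripper opens to 85 mm and grips with 20 to 120 N. Pads are 22 mm wide; open, the fingers measure 114 mm over their backs; the gripper's body (76 mm by 85 mm) begins 54 mm behind the grasp point. The pads swing forward as they close: fully open they stand 13 mm farther back than shut.
Start: joints at [1.088, 0.32, 1.565, -0, 1.257, -0.02], TCP at [256.717, 514.529, 211.338] pointing down, gripper open.
Joint ranges: [-3.11, 3.11], [-0.84, 2.01], [0.21, 2.61], [-1.34, 4.49], [0.05, 2.63], [-2.56, 2.56]. Speed limits (rad/s): [2.57, 2.57, 3.14, 3.14, 3.14, 3.14].

### API

Orientations are given as a rotation vector (axis times angle).
In Python, from workcell import telemetry, optics, arm gives the robot as it stands.
- The arm moves only by the tool servo_tool, never from a script. Its argument "steps" is text: rows parted by semicolons, each of 6 numbers parted by spaces: the shift along the tool's x, y, z in mm, then the turn, a rotation vector about the tool's x, y, z in degrees. In form: tx ty tz wx wy wz; .... A call has 1 to 5 rows; each row shifts and turns the commanded pose from where the row before left it, along the tool's axes as they then stand; what a row does not reach is not made up. A row lasts 1/8 s, in which the tool goes at most 62.5 mm and 10.7 degrees, less where a joint would pass 70% of its speed; a pose out of reach is approached as far as the arm can. A call with a gripper value outside its range is refused whole. "fingers" is the opening, from 0 (shut) to 1 (fully open), set as the call begins (left out, the last holds). The fingers move at their own pace and stop on an object; the grip force is fixed at half the most. Time passes only in rows, so rows that do not move let the fingers close. It gives the time, the measured TCP pose, the force, the opening and the grip force at its end, in the units of the state.
- telemetry.get_obs(): the state, without advancing time (a new reading comes with each control period).
- optics.camera(name): name is "side" or "top"; returns a dict with "img" (480x640x3 uint8, blue, green, red), "z_map" (480x640 float32, mm along the optical axis (not along the pixel's ray), 0 where there is no reading), "K" (3x3 intrinsics, pixels), "rvec" (rotation vector, rad) and "tvec" (3), from world to camera coordinates, as OpenCV has them. Camera axes: x right, y down, z forward; pixel columns grow to the right and rows downward; lengths in mm; the calibration is good to about 2 mm. A picture is of the moment at which its call begins.
- arm.sign_off(): hands the job in; it is judged then, once.
The state is a dict: "time": time; "q": joint angles; "qd": joint speeds; "tau": joint torques, N m; "eef_pos": TCP position; "eef_rot": TCP orientation; "wrist_force": force on the tool from outside, world axes, zero at the start; "ft_torque": the same for the moment, N m; "width": finger opening in mm; "grasp_force": force on a finger pad.
Only numpy, scipy, OpenCV 4.12 (cv2) and the standard library are available. Lean on these libraries where they do the work, as an engineer would, in place of code of your own. Each camera call takes 0.05 s, during which the arm holds its last target. There are 200 camera calls.

### The job

Put the loose vent cover back on the bench dust filter: hook its lip under the bar at the front of the recess with its rear edge raised, then swing the rear down and push until it snaps under the sprung catch and lies flat. Be gentle, for the plastic cracks at 30 N against the box, and leave the tin, chisel, hammer, holdfast and cork block where they lie.

Things in the scene. Friction and masses are not known exactly. Their poses are not given: they have to be found in the camera images.
- cover: Loose vent cover lying on the bench right side up: grey plastic panel 120 (x) x 90 (y) x 8 mm thick with black slits, about 100 to 170 g. Origin: centre of its flat underside, z up. A rib stands on its top, centred, along x: 50 long, 14 thick (y), z 8 to 38; pinch it across y. The panel top at x 30 to 55 is free to push on. It cracks above 30 N against the filter box.
- cover_lip (a point): Tip of the cover's lip, at (-70, 0, 2) mm of the cover. The lip sticks out 10 mm from the panel's front edge (x=-60), is 60 mm wide (y) and 4 mm thick, level with the panel's underside (z 0 to 4).
- cover_rear (a point): Middle of the top rear edge of the cover, at (60, 0, 8) mm of the cover.
- cabinet: Bench dust filter: fixed grey box 250 (x) x 190 (y) x 54 mm high, origin at the centre of its underside; front with switch and black panel to -x. On top, on a rubber gasket, a dark steel frame with an open recess for the cover. Frame, slot and catch sit as one up to 10 mm forward or back (x) and up to 6 mm higher or lower than given here, unknown each time: find it by feel or eye.
- seat (a point): Where the fitted cover's origin belongs (axes as the cabinet): (0, 0, 74) mm of the cabinet, give or take the frame's 10 in x and 6 in z. It rests on two ledges at this height (x -60 to 60, y 37 to 46 on both sides; the lip passes between them; floor 14 lower). Side walls at y=+-51, 6 above the ledges: 6 play a side. Rear wall from x=72, as high.
- slot (a point): Lower inner edge of the bar over the front slot: (-62, 0, 79.5) mm of the cabinet, give or take 10 in x, 6 in z. Bar 4 thick, 114 wide, overhangs 10; the slot under it ends at a wall at x=-72. To enter: rear raised about 0.35 rad, panel lowered onto the ledges some 24 behind its stated place, then slid lightly to -x until it stops. Fitted play 2 mm.
- catch (a joint): Sprung steel catch, middle of the recess's rear: 40 mm wide plate leaning back 30 degrees, from 8 to 24 mm above the ledges, tip at x=+55.5 in the frame. Value: m pushed back to +x; 0 out, 0.009 at most. The cover's rear edge meets it about 17 mm above its fitted height, pushes it back 5 mm and passes under it; it then springs out to near 0. Pushing the rear past it takes 6 to 12 N.
- wax_tin: Bystander: round aluminium tin, diameter 56, 32 high, standing in front of the cover's lip end, about 115 from the cover's centre; sizes in mm, origin at the underside.
- chisel: Bystander: chisel lying in the middle of the bench along x, 220 long, 22 thick; sizes in mm, origin at the underside.
- hammer: Bystander: brass-headed hammer with a wooden handle, lying; sizes in mm, origin at the underside.
- holdfast: Bystander: dark steel L-shaped holdfast, 240 long, 22 thick, lying; sizes in mm, origin at the underside.
- cork_block: Bystander: cork sanding block 110x65x35; sizes in mm, origin at the underside.
Mind the look-alikes: they are no part of the job. There is more than one size of the cover; the one meant has the size given above.

How it is judged:
By the outcome, as a careful person would: the job done as asked, in the order asked, and still so for the second after the job is handed in, with the robot touching nothing.
It also fails if it takes over 64 s, if anything falls off the work surface, if the arm or the gripper's body presses on something with over 40 N, if the wrist force passes 120 N, or if a joint passes its speed limit or range.

## Working session

There is one attempt and no reset: what is moved stays moved. The work goes in short steps, Python scripts to look and compute and a tool call to move; the robot and the scene stay as the last step left them, time stands still between calls to the robot, and variables do not carry over. Pictures are saved under pics/ and viewed, at most 10 in all, crops included, and the job is handed in when it is done.

Besides the shell and the picture viewer there is one more tool, called after "Request:" as name(argument=value, ...) on one line, values as JSON. servo_tool: Moves the arm, as the interface text tells. Its arguments: {"type":"object","properties":{"steps":{"type":"string"},"fingers":{"type":"number"}},"required":["steps"]}

```bash
ls; mkdir -p pics; cat > h.py <<'E'
import numpy as np, cv2
from workcell import telemetry, optics, arm
def cam(n):
    c=optics.camera(n); c['R']=cv2.Rodrigues(np.array(c['rvec'],float))[0]; c['t']=np.array(c['tvec'],float).ravel(); return c
def cloud(c):
    z=c['z_map'].astype(float); v,u=np.mgrid[:480,:640]; K=c['K']
    P=np.stack([(u-K[0][2])/K[0][0]*z,(v-K[1][2])/K[1][1]*z,z],-1)
    W=(P-c['t'])@c['R']; W[z<=0]=np.nan; return W
def proj(c,p):
    q=c['R']@np.array(p,float)+c['t']; q=np.array(c['K'])@q; return q[:2]/q[2]
E
python3 - <<'E'
from h import *
a=cam('top');b=cam('side')
for n,c in(('top',a),('side',b)):
    cv2.imwrite(f'pics/{n}0.png',c['img']); np.savez(f'{n}0.npz',img=c['img'],W=cloud(c)); print(n,(-c['R'].T@c['t']).round(),c['K'][0][0])
o=telemetry.get_obs();print(o)
E
```

```text
pics
top [ 268.   -9. 1242.] 468.65693447735157
side [   57. -1026.   771.] 461.9049798159421
{'time': 0.1, 'q': array([ 1.08802280e+00,  3.20194655e-01,  1.56552596e+00,  1.81258721e-05,
        1.25741248e+00, -2.00048445e-02]), 'qd': array([-0.00046467, -0.00079096, -0.0040443 , -0.00237392, -0.00044144,
        0.00013096]), 'tau': array([ 3.04152964e-04, -4.16403937e+01, -2.34707040e+01, -1.99235546e-04,
        4.92089966e-03, -2.02524086e-05]), 'eef_pos': array([256.4834371 , 514.12470893, 210.59756609]), 'eef_rot': array([-7.20363003e-01, -3.05747669e+00,  2.33663092e-03]), 'wrist_force': array([-0.12164907, -0.0825549 ,  0.75280439]), 'ft_torque': array([-0.03301157,  0.00791794, -0.03505669]), 'grasp_force': 0.0, 'width': 85.50364384822917}
```

View pics/top0.png

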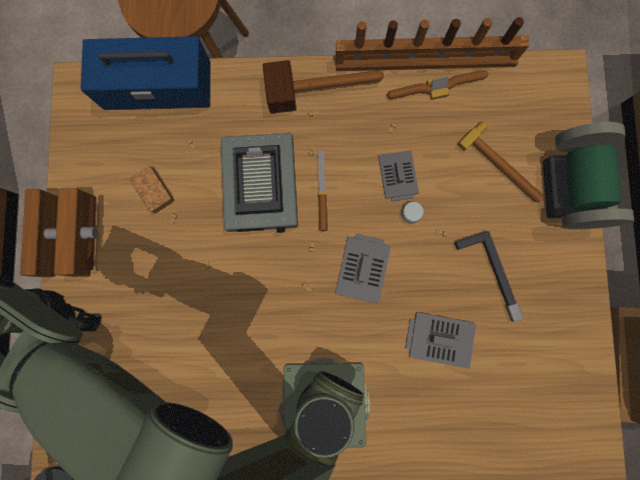

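View pics/side0.png

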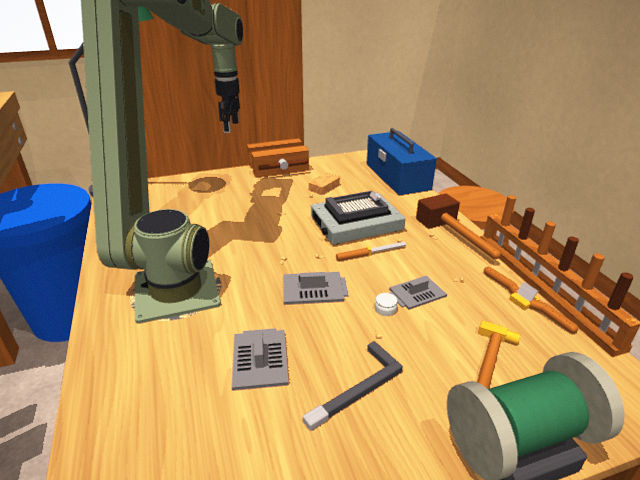

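Candidates for the cover in the top view: A (400,175), B (363,268) and C (441,340). The tin is at (413,212) and the filter box at (259,182). I'll measure the sizes.

```bash
cat > m.py <<'E'
from h import *
d=np.load('top0.npz');img=d['img'];W=d['W']
hsv=cv2.cvtColor(img,cv2.COLOR_BGR2HSV)
for n,(u,v) in dict(A=(400,175),B=(363,268),C=(441,340),tin=(413,212)).items():
    s=np.s_[v-45:v+45,u-45:u+45]
    w=W[s];
    m=((w[...,2]>4)&(w[...,2]<60)&(hsv[s][...,1]<90)).astype(np.uint8)
    k,l,st,ce=cv2.connectedComponentsWithStats(m); i=l[45,45] or 1
    mm=l==i; pl=mm&(w[...,2]<14); rib=mm&(w[...,2]>25)
    r=cv2.minAreaRect(w[mm][:,:2].astype(np.float32))
    print(n,'rect',np.round(r[0],1),np.round(r[1],1),round(r[2],1),'rib',w[rib].mean(0).round(1) if rib.any() else 0, 'n',mm.sum(),'ztop',np.median(w[pl][:,2]) if pl.any() else 0)
    if rib.sum()>5: print('  ribrect',cv2.minAreaRect(w[rib][:,:2].astype(np.float32)))
# cabinet
s=np.s_[120:245,205:315]; w=W[s]; z=w[...,2]
m=(z>40)&(z<60); print('cab',cv2.minAreaRect(w[(z>40)&(z<110)][:,:2].astype(np.float32)), np.median(z[m]))
m=(z>66)&(z<110); print('frame',cv2.minAreaRect(w[m][:,:2].astype(np.float32)),np.percentile(z[m],[5,50,95]))
h=np.histogram(z[z>40],bins=range(40,110,2)); print(list(zip(h[1],h[0])))
cv2.imwrite('pics/cab.png',np.hstack([cv2.resize(img[120:245,205:315],None,fx=4,fy=4,interpolation=2)[:500],cv2.resize(img[130:230,350:435],None,fx=4,fy=5,interpolation=2)]))
E
python3 m.py
```

```text
A rect [ 595.6 -212.8] [131.1  90.5] 7.5 rib [ 599.3 -211.6   36.5] n 1361 ztop 7.794925680147801
  ribrect ((600.5270385742188, -212.13113403320312), (50.47418975830078, 14.320011138916016), 8.310835838317871)
B rect [ 350.9 -110.4] [116.1 167.1] 75.9 rib [ 344.4 -108.2   47.5] n 2640 ztop 9.585333210268164
  ribrect ((344.6416015625, -108.7827377319336), (18.256410598754883, 64.37959289550781), 75.82806396484375)
C rect [ 160.6 -301.9] [169.3 116.2] 78.1 rib [ 159.8 -305.9   46.8] n 2825 ztop 9.180424985748814
  ribrect ((159.14566040039062, -307.81048583984375), (65.20697784423828, 18.30471420288086), 78.14212036132812)
tin rect [ 492.  -242.3] [51.9 53.5] 5.7 rib [ 493.  -242.9   31.3] n 366 ztop 8.936024378179162
  ribrect ((493.78021240234375, -243.1317138671875), (51.34358596801758, 48.873077392578125), 83.42721557617188)
cab ((574.2783203125, 160.2793731689453), (262.0277404785156, 190.1544647216797), 2.3765673637390137) 53.44569973381728
frame ((579.910400390625, 160.28152465820312), (175.95941162109375, 121.72148132324219), 2.5680997371673584) [66.99501138 74.5593544  91.56
[... 351 characters left out ...]
nt64(62), np.int64(107)), (np.int64(64), np.int64(227)), (np.int64(66), np.int64(297)), (np.int64(68), np.int64(451)), (np.int64(70), np.int64(370)), (np.int64(72), np.int64(240)), (np.int64(74), np.int64(100)), (np.int64(76), np.int64(135)), (np.int64(78), np.int64(130)), (np.int64(80), np.int64(139)), (np.int64(82), np.int64(156)), (np.int64(84), np.int64(215)), (np.int64(86), np.int64(170)), (np.int64(88), np.int64(167)), (np.int64(90), np.int64(74)), (np.int64(92), np.int64(29)), (np.int64(94), np.int64(30)), (np.int64(96), np.int64(17)), (np.int64(98), np.int64(15)), (np.int64(100), np.int64(19)), (np.int64(102), np.int64(12)), (np.int64(104), np.int64(3)), (np.int64(106), np.int64(0))]
```

View pics/cab.png

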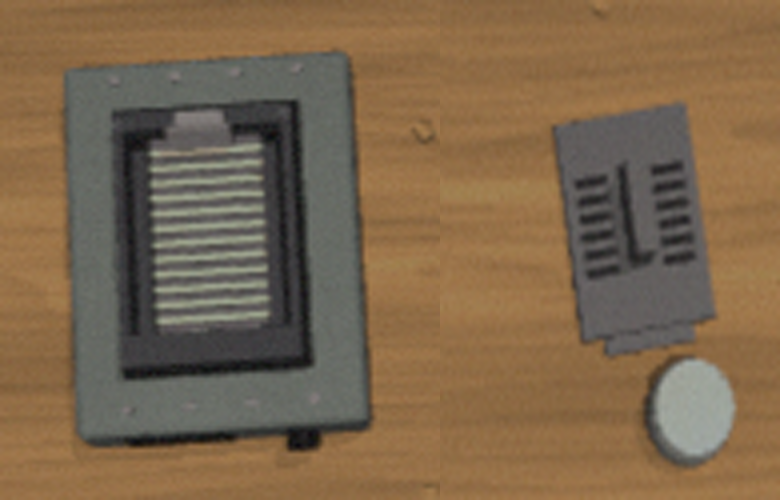

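Cover A fits the description: 130 x 90 including the lip, with the tin 112 mm in front of it. B and C are larger decoys. In the crop, the lip is at the bottom towards the tin, the filter's switch is on the front (bottom), and the catch is at the rear (top). Next I'll measure profiles of the frame.

```bash
cat > p.py <<'E'
from h import *
a=np.radians(2.4);ex=np.array([np.cos(a),np.sin(a)]);ey=np.array([-ex[1],ex[0]])
for n in('top','side'):
    d=np.load(n+'0.npz');W=d['W'].reshape(-1,3);g=d['img'].reshape(-1,3).mean(1)
    q=W[:,:2]-[574.3,160.3]; x=q@ex;y=q@ey;z=W[:,2]
    ok=(np.abs(x)<150)&(np.abs(y)<115)&(z>40)&(z<115)
    b=ok&(z<58)&(z>48); print(n,'box ext x',np.percentile(x[ok],[.5,99.5]).round(1),'y',np.percentile(y[ok],[.5,99.5]).round(1))
    e=ok&(np.abs(x-0)<60)
    def prof(c,sel,lo,hi,st):
        return [(i,int(round(np.median(z[sel&(np.abs(c-i)<st/2)]))),int(g[sel&(np.abs(c-i)<st/2)].mean())) for i in range(lo,hi,st) if (sel&(np.abs(c-i)<st/2)).sum()>2]
    print('x mid',prof(x,ok&(np.abs(y)<15),-135,140,4))
    print('x |y|30-36',prof(x,ok&(np.abs(y)>24)&(np.abs(y)<34),-135,140,4))
    print('y',prof(y,e&(np.abs(x)<45),-100,100,4))
    for nm,s in dict(box=(np.abs(x)<110)&(np.abs(y)>70)&(np.abs(y)<90),wall=(np.abs(x)<50)&(np.abs(y)>53)&(np.abs(y)<58),ledge=(np.abs(x)<45)&(np.abs(y)>39)&(np.abs(y)<44)).items():
        print(nm,np.percentile(z[ok&s],[25,50,75]).round(1),(ok&s).sum(), [np.median(z[ok&s&(y*k>0)]).round(1) for k in(1,-1)])
E
python3 p.py
```

```text
top box ext x [-121.4  128.1] y [-94.3  93.3]
x mid [(-123, 42, 21), (-119, 48, 58), (-115, 54, 98), (-111, 54, 107), (-107, 53, 107), (-103, 54, 106), (-99, 55, 105), (-95, 54, 105), (-91, 54, 105), (-87, 55, 105), (-83, 56, 64), (-79, 82, 42), (-75, 89, 64), (-71, 88, 63), (-67, 88, 63), (-63, 88, 64), (-59, 87, 72), (-55, 69, 83), (-51, 70, 106), (-47, 71, 136), (-43, 69, 97), (-39, 71, 133), (-35, 70, 105), (-31, 70, 102), (-27, 70, 135), (-23, 69, 94), (-19, 70, 132), (-15, 70, 102), (-11, 69, 99), (-7, 69, 134), (-3, 69, 92), (1, 71, 129), (5, 69, 109), (9, 69, 105), (13, 70, 137), (17, 68, 93), (21, 71, 135), (25, 68, 109), (29, 71, 111), (33, 70, 133), (37, 68, 92), (41, 71, 127), (45, 70, 100), (49, 69, 105), (53, 69, 135), (57, 72, 90), (61, 91, 103), (65, 101, 97), (69, 100, 109), (73, 94, 116), (77, 94, 121), (81, 92, 107), (85, 85, 76), (93, 63, 57), (97, 57, 81), (101, 53, 97), (105, 54, 102), (109, 55, 101), (113, 54, 101), (117, 54, 102), (121, 53, 101), (125, 55, 100), (129, 52, 91)]
x |y|30-36 [(-119, 47, 56), (-115, 51, 98), (-111, 54, 105), (-107, 53, 107), (-103,
[... 3175 characters left out ...]
-84, 52, 188), (-80, 52, 188), (-76, 51, 188), (-72, 52, 189), (-68, 52, 191), (-64, 57, 89), (-60, 62, 51), (-56, 74, 54), (-52, 74, 64), (-48, 81, 104), (-44, 79, 91), (-40, 77, 108), (-36, 76, 137), (-24, 70, 206), (-20, 69, 196), (-16, 68, 204), (-12, 68, 210), (-8, 69, 213), (-4, 69, 218), (0, 68, 215), (4, 68, 207), (8, 68, 212), (12, 68, 208), (16, 68, 221), (20, 69, 201), (24, 69, 211), (28, 68, 214), (32, 70, 177), (36, 74, 100), (40, 73, 83), (44, 77, 94), (48, 81, 67), (52, 79, 60), (56, 82, 99)]
box [51.  52.  53.1] 275 [np.float64(52.2), np.float64(52.0)]
wall [67.9 75.5 80.9] 180 [np.float64(81.3), np.float64(73.6)]
ledge [71.1 76.  77.7] 48 [np.float64(74.9), np.float64(77.6)]
```

```bash
cat > t.py <<'E'
# usage: t.py x y z yaw(deg of part x) pitch(rad rear raised): tool move in current tool axes
from h import *; import sys
from scipy.spatial.transform import Rotation as Ro
def target(yaw,pitch): # tool y=part y, tool z=-part z
    return Ro.from_euler('z',yaw,degrees=True)*Ro.from_euler('y',-pitch)*Ro.from_matrix(np.array([[-1,0,0],[0,1,0],[0,0,-1.]]))
if __name__=='__main__':
    x,y,z,yaw,p=map(float,sys.argv[1:])
    o=telemetry.get_obs(); R=Ro.from_rotvec(o['eef_rot']); T=target(yaw,p)
    d=np.array([x,y,z])-o['eef_pos']
    print('turn deg',np.degrees((R.inv()*T).as_rotvec()).round(2),'shift now',R.inv().apply(d).round(1),'shift after turn',T.inv().apply(d).round(1),'F',np.round(o['wrist_force'],1),'t',o['time'])
E
python3 t.py 600 -212 140 7.8 0
```

```text
turn deg [-8.000e-02 -3.000e-02 -3.432e+01] shift now [-631.6 -496.3   71.3] shift after turn [-241.8 -766.    70.6] F [-0.1 -0.1  0.8] t 0.1
```

Request:
servo_tool(steps="0 0 0 0 0 -8.58; 0 0 0 0 0 -8.58; 0 0 0 0 0 -8.58; 0 0 0 0 0 -8.58; -17 -54 0 0 0 0", fingers=1)

```text
time: 0.72
eef_pos: [280.4, 464.9, 210.4]
eef_rot: [0.221, -3.134, -0.001]
wrist_force: [0.6, -0.1, 0.4]
width: 85.5
grasp_force: 0.0
```

Request:
servo_tool(steps="-17 -54 0 0 0 0; -17 -54 0 0 0 0; -17 -54 0 0 0 0; -17 -54 0 0 0 0; -17 -54 0 0 0 0")

```text
time: 1.35
eef_pos: [402.1, 205.6, 211.1]
eef_rot: [0.214, -3.134, 0.0]
wrist_force: [0.6, 0.7, 0.9]
width: 85.4
grasp_force: 0.0
```

Request:
servo_tool(steps="-17 -54 0 0 0 0; -17 -54 0 0 0 0; -17 -54 0 0 0 0; -17 -54 0 0 0 0; -17 -54 0 0 0 0")

```text
time: 1.98
eef_pos: [523.0, -50.3, 211.0]
eef_rot: [0.213, -3.134, -0.001]
wrist_force: [1.1, 0.7, 0.5]
width: 85.1
grasp_force: 0.0
```

Request:
servo_tool(steps="-17 -54 0 0 0 0; -17 -54 20 0 0 0; -17 -54 20 0 0 0; 0 0 20 0 0 0; 0 0 0 0 0 0")

```text
time: 2.6
eef_pos: [593.7, -202.2, 148.8]
eef_rot: [0.212, -3.129, -0.004]
wrist_force: [-0.0, 0.6, -0.6]
width: 85.4
grasp_force: 0.0
```

```bash
python3 t.py 600 -212 60 7.8 0; sed 's/top0.npz/x/' m.py >/dev/null; python3 - <<'E'
from h import *
c=cam('top'); W=cloud(c); cv2.imwrite('pics/g1.png',cv2.resize(c['img'][120:240,340:480],None,fx=4,fy=4))
c=cam('side'); cv2.imwrite('pics/g1s.png',cv2.resize(c['img'][190:340,330:490],None,fx=4,fy=4))
E
```

```text
turn deg [ 0.16 -0.28 -0.05] shift now [ -5.3 -10.8  88.7] shift after turn [ -4.9 -10.6  88.8] F [-0.   0.6 -0.6] t 2.6
```

Request:
servo_tool(steps="-5 -10.7 40 0 0 0; 0 0 40 0 0 0; 0 0 30 0 0 0; 0 0 0 0 0 0")

```text
time: 3.2
eef_pos: [600.5, -210.9, 40.4]
eef_rot: [0.215, -3.131, -0.002]
wrist_force: [0.1, -0.6, -0.0]
width: 85.6
grasp_force: 0.0
```

```bash
python3 t.py 600 -212 14 7.8 0; python3 - <<'E'
from h import *
c=cam('side'); cv2.imwrite('pics/g2s.png',cv2.resize(c['img'][200:330,340:500],None,fx=4,fy=4))
E
```

```text
turn deg [ 0.1  -0.17  0.07] shift now [ 0.6 -1.1 26.4] shift after turn [ 0.7 -1.  26.4] F [ 0.1 -0.6 -0. ] t 3.2
```

View pics/g2s.png

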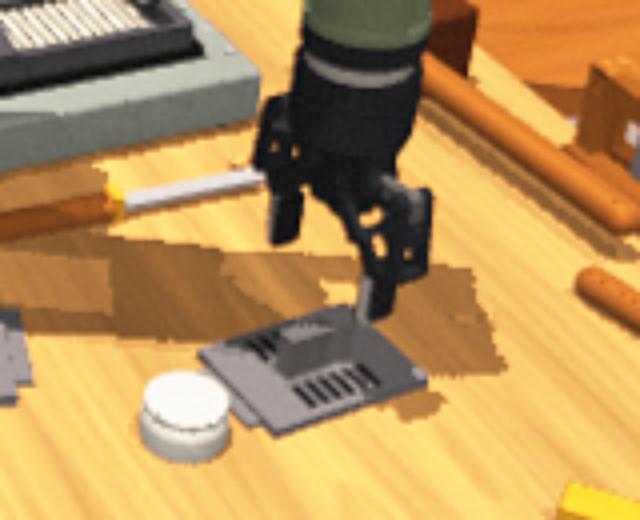

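The side view shows the open fingers straddling the rib at crop (320,345), with the tin clear at (185,415). I'll go down and close the fingers.

Request:
servo_tool(steps="0 -1 14 0 0 0; 0 0 11 0 0 0; 0 0 0 0 0 0")

```text
time: 3.62
eef_pos: [601.1, -212.8, 15.5]
eef_rot: [0.214, -3.133, -0.001]
wrist_force: [-0.0, 0.6, -0.0]
width: 85.4
grasp_force: 0.0
```

Request:
servo_tool(steps="0 0 0 0 0 0; 0 0 0 0 0 0; 0 0 0 0 0 0; 0 0 0 0 0 0; 0 0 0 0 0 0", fingers=0)

```text
time: 4.25
eef_pos: [601.9, -213.1, 16.7]
eef_rot: [-0.214, 3.134, -0.0]
wrist_force: [0.7, -0.1, 2.5]
width: 9.9
grasp_force: 58.6
```

Request:
servo_tool(steps="0 0 0 0 0 0; 0 0 0 0 0 0; 0 0 0 0 0 0; 0 0 0 0 0 0")

```text
time: 4.75
eef_pos: [601.9, -213.1, 16.7]
eef_rot: [-0.214, 3.134, -0.0]
wrist_force: [-1.0, 0.4, 5.5]
width: 9.4
grasp_force: 59.3
```

Request:
servo_tool(steps="0 0 -5 0 0 0; 0 0 -20 0 0 0; 0 0 -40 0 0 0; 0 0 -40 0 0 0; 0 0 0 0 0 0")

```text
time: 5.38
eef_pos: [603.7, -213.8, 124.5]
eef_rot: [-0.213, 3.128, -0.004]
wrist_force: [0.1, 0.2, -1.3]
width: 9.8
grasp_force: 58.7
```

```bash
python3 - <<'E'
from h import *
print(telemetry.get_obs()['eef_pos'],telemetry.get_obs()['width'])
c=cam('side'); cv2.imwrite('pics/g3s.png',cv2.resize(c['img'][150:330,340:500],None,fx=3.3,fy=3.3)); np.savez('side1.npz',img=c['img'],W=cloud(c))
c=cam('top');np.savez('top1.npz',img=c['img'],W=cloud(c))
E
```

```text
[ 603.73971158 -213.76223482  124.5160127 ] 9.786829886448789
```

View pics/g3s.png

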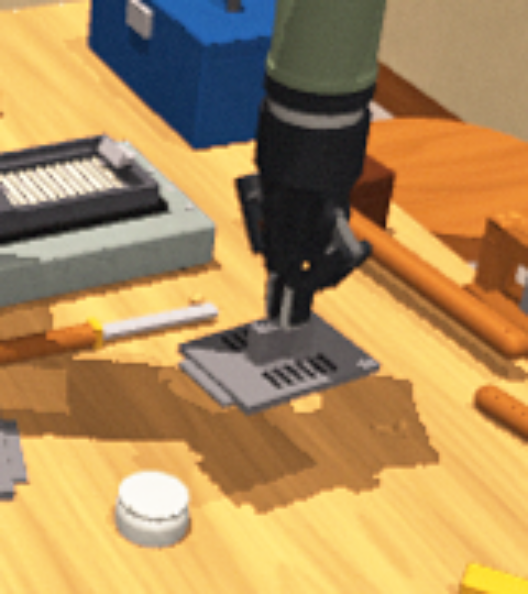

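Cover A is held by the rib, about level, at crop (290,360), and the tin is undisturbed. Next I'll measure how it sits in the grip.

```bash
cat > held.py <<'E'
from h import *; import sys
from scipy.spatial.transform import Rotation as Ro
def held(tag,o):
    R=Ro.from_rotvec(o['eef_rot']).as_matrix(); B=np.stack([-R[:,0],R[:,1],-R[:,2]],1) # part-like axes
    for n in('side','top'):
        d=np.load(f'{n}{tag}.npz'); sat=cv2.cvtColor(d['img'],cv2.COLOR_BGR2HSV)[...,1].ravel()
        P=(d['W'].reshape(-1,3)-o['eef_pos'])@B
        m=(np.abs(P[:,0])<95)&(np.abs(P[:,1])<60)&(P[:,2]<12)&(P[:,2]>-30)&(sat<90)
        m&=(np.abs(P[:,1])>14)
        Q=P[m]
        for _ in range(4):
            A=np.c_[Q[:,:2],np.ones(len(Q))]; k=np.linalg.lstsq(A,Q[:,2],rcond=None)[0]; Q=Q[np.abs(Q[:,2]-A@k)<3]
        r=cv2.minAreaRect(Q[:,:2].astype(np.float32))
        print(n,len(Q),'slope x,y (rad), z of panel top at TCP',k.round(3),'x ext',np.percentile(Q[:,0],[.5,2,98,99.5]).round(1),'y ext',np.percentile(Q[:,1],[.5,99.5]).round(1),'rect',np.round(r[0],1),np.round(r[1],1),round(r[2],1))
if __name__=='__main__':held(sys.argv[1],telemetry.get_obs())
E
python3 held.py 1
```

```text
side 568 slope x,y (rad), z of panel top at TCP [ 1.600e-02 -1.000e-03 -6.344e+00] x ext [-69.9 -63.3  56.6  58.5] y ext [-48.2  43.6] rect [-5.6 -2.4] [ 93.1 132.7] 88.5
top 33 slope x,y (rad), z of panel top at TCP [-1.000e-03 -1.020e-01 -4.653e+00] x ext [24.  24.8 59.8 60.3] y ext [25.8 43.9] rect [44.1 40.7] [15.9 39.2] 63.5
```

Request:
servo_tool(steps="0 0 -30 0 0 2.7; 0 0 -30 0 0 2.7; 0 40 0 0 0 0; 0 60 0 0 0 0; 0 60 0 0 0 0")

```text
time: 6.1
eef_pos: [593.6, -51.8, 178.8]
eef_rot: [0.064, -3.137, -0.001]
wrist_force: [0.8, -0.0, -1.8]
width: 9.7
grasp_force: 58.9
```

Request:
servo_tool(steps="0 60 0 0 0 0; 0 60 0 0 0 0; 0 50 0 0 0 0; 0 30 0 0 0 0; 0 0 0 0 0 0")

```text
time: 6.72
eef_pos: [585.2, 148.5, 178.8]
eef_rot: [0.071, -3.136, 0.001]
wrist_force: [-0.8, -0.2, -1.9]
width: 9.7
grasp_force: 58.9
```

```bash
python3 t.py 597.7 161.3 180 2.4 0.35
```

```text
turn deg [ 1.00e-02 -2.03e+01  2.00e-01] shift now [-13.   12.2  -1.2] shift after turn [-12.6  12.3   3.4] F [-0.8 -0.2 -1.9] t 6.725
```

Request:
servo_tool(steps="-13 12 0 0 0 0; 0 0 0 0 -6.8 0; 0 0 0 0 -6.7 0; 0 0 0 0 -6.7 0; 0 0 0 0 0 0")

```text
time: 7.35
eef_pos: [595.7, 157.4, 178.9]
eef_rot: [-0.059, 2.795, 0.007]
wrist_force: [-0.6, -0.2, -1.3]
width: 9.8
grasp_force: 58.9
```

```bash
python3 t.py 597.7 161.3 124 2.4 0.35;  python3 - <<'E'
from h import *
c=cam('side'); cv2.imwrite('pics/g4s.png',cv2.resize(c['img'][130:250,290:430],None,fx=4,fy=4)); np.savez('side2.npz',img=c['img'],W=cloud(c))
c=cam('top');np.savez('top2.npz',img=c['img'],W=cloud(c))
E
python3 held.py 2
```

```text
turn deg [-0.11 -0.23  0.02] shift now [16.6  3.9 52.4] shift after turn [16.8  3.8 52.3] F [-0.6 -0.2 -1.3] t 7.35
side 344 slope x,y (rad), z of panel top at TCP [-5.0000e-03 -2.0000e-03 -1.0595e+01] x ext [-73.  -68.7  49.3  50.1] y ext [-49.2  45.7] rect [-12.5  -1.8] [ 98.7 125.6] 89.0
top 396 slope x,y (rad), z of panel top at TCP [ 5.0000e-03 -1.3000e-02 -1.0356e+01] x ext [-70.6 -67.4  55.9  57.3] y ext [-45.6  43.3] rect [-6.9 -1.6] [130.1  89.8] 0.8
```

View pics/g4s.png

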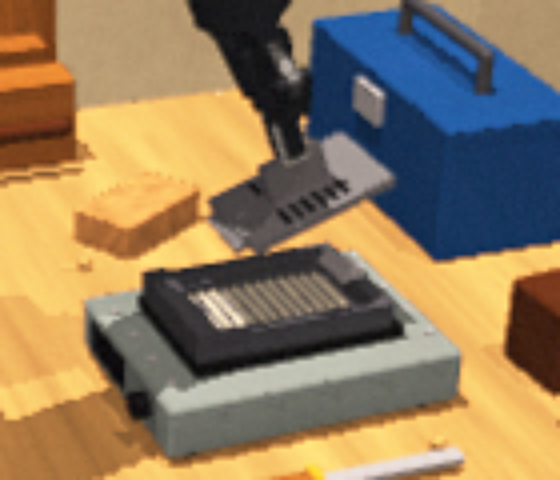

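Rear raised, the cover hangs above the recess at crop (300,200). The lip points to the front and the catch at the rear is at (345,265). Now lower it.

Request:
servo_tool(steps="8 4.5 26 0 0 0; 8.3 0 26 0 0 0; 0 0 0 0 0 0; 0 0 0 0 0 0")

```text
time: 7.95
eef_pos: [603.2, 163.8, 127.9]
eef_rot: [-0.058, 2.787, 0.011]
wrist_force: [-0.2, 0.5, -1.1]
width: 10.4
grasp_force: 58.9
```

```bash
python3 t.py 598 162 115 2.4 0.35
```

```text
turn deg [ 0.01  0.24 -0.03] shift now [ 9.4 -1.6 10.3] shift after turn [ 9.4 -1.6 10.3] F [-0.2  0.5 -1.1] t 7.95
```

Request:
servo_tool(steps="6.8 -1.6 4 0 0 0; 0.7 0 1.9 0 0 0; 0 0 0 0 0 0")

```text
time: 8.32
eef_pos: [596.6, 162.0, 119.0]
eef_rot: [-0.058, 2.788, 0.011]
wrist_force: [0.4, -0.8, 0.0]
width: 10.2
grasp_force: 58.9
```

Request:
servo_tool(steps="0.7 0 1.9 0 0 0; 0 0 0 0 0 0; 0.3 0 0.9 0 0 0; 0 0 0 0 0 0")

```text
time: 8.82
eef_pos: [596.7, 162.0, 115.7]
eef_rot: [-0.058, 2.788, 0.011]
wrist_force: [-0.1, -0.6, -2.5]
width: 9.7
grasp_force: 58.8
```

Request:
servo_tool(steps="0.3 0 0.9 0 0 0; 0 0 0 0 0 0; 0 0 0 0 0 0")

```text
time: 9.2
eef_pos: [597.1, 162.0, 115.2]
eef_rot: [-0.058, 2.787, 0.011]
wrist_force: [1.4, 0.6, 0.2]
width: 9.4
grasp_force: 59.0
```

Request:
servo_tool(steps="0.3 0 0.9 0 0 0; 0 0 0 0 0 0; 0 0 0 0 0 0")

```text
time: 9.57
eef_pos: [597.3, 162.1, 114.4]
eef_rot: [-0.059, 2.787, 0.011]
wrist_force: [1.8, 0.0, 1.2]
width: 9.6
grasp_force: 59.2
```

Request:
servo_tool(steps="0.3 0 0.9 0 0 0; 0 0 0 0 0 0; 0 0 0 0 0 0")

```text
time: 9.95
eef_pos: [597.4, 162.1, 113.5]
eef_rot: [-0.058, 2.787, 0.011]
wrist_force: [3.0, -0.6, 3.6]
width: 9.7
grasp_force: 59.3
```

Request:
servo_tool(steps="-0.3 0 -0.9 0 0 0; 0 0 0 0 0 0")

```text
time: 10.2
eef_pos: [596.5, 162.0, 113.8]
eef_rot: [-0.058, 2.789, 0.01]
wrist_force: [2.4, 0.1, 2.4]
width: 9.9
grasp_force: 59.4
```

```bash
python3 - <<'E'
from h import *
print(telemetry.get_obs()['wrist_force'])
c=cam('side'); cv2.imwrite('pics/g5s.png',cv2.resize(c['img'][150:250,300:420],None,fx=5,fy=5)); np.savez('side3.npz',img=c['img'],W=cloud(c))
c=cam('top');np.savez('top3.npz',img=c['img'],W=cloud(c))
E
python3 held.py 3
```

```text
[2.37716412 0.11804277 2.39736399]
side 281 slope x,y (rad), z of panel top at TCP [-8.0000e-03  3.6000e-02 -1.0592e+01] x ext [-88.4 -84.9  50.8  53. ] y ext [-59.5  52.3] rect [-17.4  -7.6] [114.4 143.5] 86.1
top 296 slope x,y (rad), z of panel top at TCP [-0.031  0.043 -9.805] x ext [-87.4 -82.7  57.1  57.8] y ext [-57.5  43.5] rect [-14.9  -7. ] [101.5 146. ] 89.9
```

View pics/g5s.png

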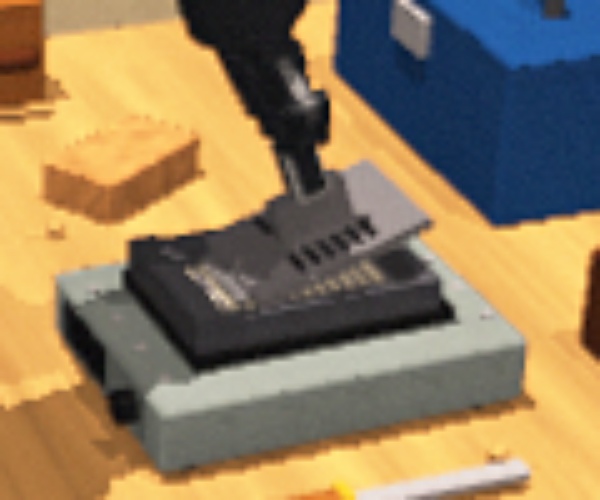

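The cover's front edge rests in the recess with the rear raised at crop (370,200). Slide it forward.

Request:
servo_tool(steps="3.7 0 -1.6 0 0 0; 3.7 0 -1.4 0 0 0; 3.7 0 -1.4 0 0 0; 0 0 0 0 0 0")

```text
time: 10.8
eef_pos: [583.8, 161.3, 113.8]
eef_rot: [-0.059, 2.79, 0.01]
wrist_force: [0.9, -0.5, 0.8]
width: 9.7
grasp_force: 59.1
```

Request:
servo_tool(steps="2.8 0 -1 0 0 0; 0 0 0 0 0 0; 2.8 0 -1 0 0 0; 0 0 0 0 0 0")

```text
time: 11.3
eef_pos: [578.5, 161.2, 114.0]
eef_rot: [-0.059, 2.789, 0.01]
wrist_force: [1.1, -0.2, 2.1]
width: 9.7
grasp_force: 59.1
```

Request:
servo_tool(steps="2.3 0 -0.9 0 0 0; 0 0 0 0 0 0; 1.4 0 -0.5 0 0 0; 0 0 0 0 0 0")

```text
time: 11.8
eef_pos: [574.8, 161.0, 114.2]
eef_rot: [-0.058, 2.789, 0.011]
wrist_force: [2.0, -0.2, 1.9]
width: 10.1
grasp_force: 59.1
```

Request:
servo_tool(steps="1.4 0 -0.5 0 0 0; 0 0 0 0 0 0; 0 0 0 0 0 0")

```text
time: 12.18
eef_pos: [573.3, 161.0, 114.1]
eef_rot: [-0.058, 2.789, 0.01]
wrist_force: [1.2, 0.2, 0.9]
width: 9.4
grasp_force: 59.1
```

Request:
servo_tool(steps="1.4 0 -0.5 0 0 0; 0 0 0 0 0 0; 0 0 0 0 0 0")

```text
time: 12.55
eef_pos: [571.8, 160.9, 114.1]
eef_rot: [-0.058, 2.789, 0.01]
wrist_force: [1.6, -0.4, 1.3]
width: 9.4
grasp_force: 59.1
```

Request:
servo_tool(steps="1.4 0 -0.5 0 0 0; 0 0 0 0 0 0; 0 0 0 0 0 0")

```text
time: 12.92
eef_pos: [570.4, 160.8, 114.1]
eef_rot: [-0.059, 2.789, 0.01]
wrist_force: [0.7, 0.4, 1.7]
width: 9.8
grasp_force: 59.1
```

Request:
servo_tool(steps="1.4 0 -0.5 0 0 0; 0 0 0 0 0 0; 0 0 0 0 0 0")

```text
time: 13.3
eef_pos: [569.1, 160.9, 114.2]
eef_rot: [-0.058, 2.788, 0.011]
wrist_force: [1.6, 0.0, 1.9]
width: 9.9
grasp_force: 59.2
```

Request:
servo_tool(steps="1.4 0 -0.5 0 0 0; 0 0 0 0 0 0; 0 0 0 0 0 0")

```text
time: 13.68
eef_pos: [568.3, 160.9, 114.7]
eef_rot: [-0.059, 2.786, 0.011]
wrist_force: [4.0, 0.6, 3.3]
width: 9.8
grasp_force: 59.7
```

The cover stopped near 569 mm, where I expected it, so the lip is hooked. Now swing the rear down about the front edge.

Request:
servo_tool(steps="-0.7 0 2.7 0 2.5 0; 0 0 0 0 0 0; -0.7 0 2.7 0 2.5 0; 0 0 0 0 0 0")

```text
time: 14.18
eef_pos: [571.0, 161.1, 109.4]
eef_rot: [-0.059, 2.875, 0.009]
wrist_force: [3.9, 1.7, 2.9]
width: 9.7
grasp_force: 59.3
```

Request:
servo_tool(steps="-0.7 0 2.7 0 2.5 0; 0 0 0 0 0 0; 0 0 0 0 0 0")

```text
time: 14.55
eef_pos: [571.8, 161.0, 107.1]
eef_rot: [-0.061, 2.918, 0.007]
wrist_force: [3.6, 1.7, 3.1]
width: 9.7
grasp_force: 59.3
```

Request:
servo_tool(steps="-0.7 0 2.7 0 2.5 0; 0 0 0 0 0 0; 0 0 0 0 0 0")

```text
time: 14.92
eef_pos: [572.8, 161.0, 104.4]
eef_rot: [-0.062, 2.963, 0.006]
wrist_force: [2.9, 1.2, 2.0]
width: 9.8
grasp_force: 59.2
```

Request:
servo_tool(steps="-0.4 0 1.4 0 1.3 0; 0 0 0 0 0 0; 0 0 0 0 0 0")

```text
time: 15.3
eef_pos: [573.3, 160.9, 103.0]
eef_rot: [-0.062, 2.987, 0.005]
wrist_force: [1.3, 1.3, 3.1]
width: 9.4
grasp_force: 59.6
```

Request:
servo_tool(steps="-0.4 0 1.4 0 1.3 0; 0 0 0 0 0 0; 0 0 0 0 0 0")

```text
time: 15.68
eef_pos: [573.5, 160.9, 102.0]
eef_rot: [-0.063, 3.011, 0.004]
wrist_force: [-0.9, 0.4, 6.2]
width: 9.8
grasp_force: 60.5
```

```bash
python3 - <<'E'
from h import *
print(telemetry.get_obs()['wrist_force'])
c=cam('side'); a=cv2.resize(c['img'][150:250,300:420],None,fx=4,fy=4)
c=cam('top');b=cv2.resize(c['img'][120:240,215:305],None,fx=3.33,fy=3.33)
cv2.imwrite('pics/g6.png',np.hstack([a,b[:400,:300]]))
E
```

```text
[-0.93794877  0.36218451  6.15467682]
```

View pics/g6.png

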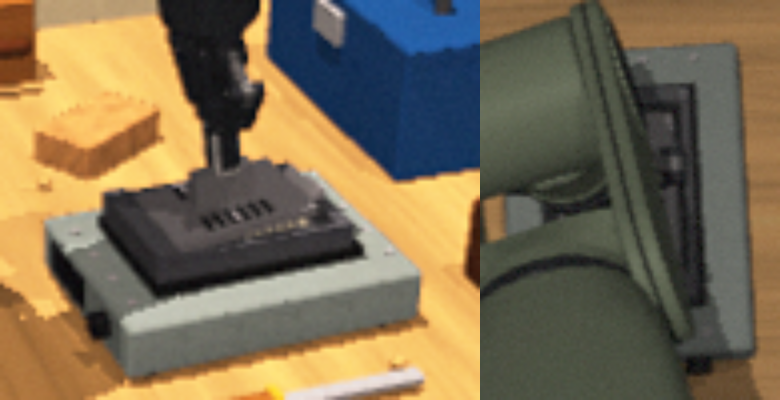

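The lip is under the bar and the rear now rests on the catch, since the force has turned to -x and up. Press on gently.

Request:
servo_tool(steps="-0.3 0 1.4 0 1.3 0; 0 0 0 0 0 0; 0 0 0 0 0 0")

```text
time: 16.15
eef_pos: [574.1, 160.8, 100.1]
eef_rot: [-0.064, 3.033, 0.003]
wrist_force: [-1.0, 0.7, 2.3]
width: 9.5
grasp_force: 59.6
```

Request:
servo_tool(steps="-0.3 0 1.2 0 1.3 0; 0 0 0 0 0 0; 0 0 0 0 0 0")

```text
time: 16.52
eef_pos: [574.5, 160.8, 98.6]
eef_rot: [-0.064, 3.056, 0.002]
wrist_force: [-1.8, 0.7, 0.1]
width: 9.8
grasp_force: 58.9
```

Request:
servo_tool(steps="-0.3 0 1.2 0 1.2 0; 0 0 0 0 0 0; 0 0 0 0 0 0")

```text
time: 16.9
eef_pos: [575.2, 160.9, 97.8]
eef_rot: [-0.065, 3.076, 0.002]
wrist_force: [-2.7, 0.8, -0.8]
width: 9.7
grasp_force: 58.8
```

Request:
servo_tool(steps="-0.3 0 1.2 0 1.2 0; 0 0 0 0 0 0; 0 0 0 0 0 0")

```text
time: 17.27
eef_pos: [576.7, 161.1, 96.7]
eef_rot: [-0.065, 3.095, 0.002]
wrist_force: [-0.8, 0.3, -4.1]
width: 9.6
grasp_force: 58.6
```

```bash
cat > s.py <<'E'
from h import *; import sys
o=telemetry.get_obs();print(o['wrist_force'],o['ft_torque'])
a=np.radians(2.4);ex=np.array([np.cos(a),np.sin(a)]);ey=np.array([-ex[1],ex[0]])
c=cam('side'); W=cloud(c).reshape(-1,3); q=W[:,:2]-[578.8,160.5]; x=q@ex;y=q@ey;z=W[:,2]
for lo,hi in((-44,-12),(12,44)):
  print(lo,[(i,round(float(np.median(z[m])),1),int(m.sum())) for i in range(-90,91,6) for m in [(np.abs(x-i)<3)&(y>lo)&(y<hi)&(z>55)&(z<130)] if m.sum()>2])
m=(np.abs(y)<18)
print('mid',[(i,round(float(np.median(z[k])),1)) for i in range(45,91,3) for k in [m&(np.abs(x-i)<2)&(z>55)&(z<130)] if k.sum()>2])
if len(sys.argv)>1: cv2.imwrite(f'pics/{sys.argv[1]}.png',cv2.resize(c['img'][140:250,290:430],None,fx=5,fy=5,interpolation=2))
E
python3 s.py
```

```text
[-0.78651349  0.30907055 -4.14802262] [-0.01287707  0.1479984   0.00513465]
-44 [(-90, 73.4, 39), (-84, 86.6, 12), (-78, 86.4, 10), (-72, 87.0, 12), (-66, 87.2, 9), (-60, 86.4, 11), (-54, 85.9, 12), (-48, 86.4, 12), (-42, 86.3, 8), (-36, 85.6, 13), (-30, 86.7, 13), (-24, 86.4, 12), (-18, 86.1, 10), (-12, 86.9, 21), (-6, 87.7, 17), (0, 86.7, 15), (6, 85.5, 11), (12, 86.0, 14), (18, 86.1, 11), (24, 86.6, 14), (30, 86.6, 9), (36, 84.5, 8), (42, 86.3, 12), (48, 86.8, 15), (54, 93.8, 11), (60, 87.4, 5), (66, 80.2, 22), (72, 83.0, 14), (78, 82.9, 4)]
12 [(-90, 70.0, 38), (-84, 85.0, 9), (-78, 86.2, 10), (-72, 86.7, 10), (-66, 87.0, 6), (-60, 85.4, 10), (-54, 86.5, 10), (-48, 86.9, 10), (-42, 86.8, 8), (-36, 86.1, 9), (-30, 85.1, 9), (-24, 85.5, 5), (-18, 85.8, 3), (36, 86.4, 7), (42, 86.4, 8), (48, 86.3, 7), (54, 91.4, 8)]
mid [(45, 86.0), (48, 86.4), (51, 90.7), (54, 96.0), (57, 96.4), (60, 100.0), (63, 85.7), (66, 77.3), (69, 86.0), (72, 90.7)]
```

The panel top reads a flat 86.3 mm, which is ledge + 8, along its whole length. The catch plate stands above the rear edge, so the cover has snapped in. Release, back off and check.

Request:
servo_tool(steps="0 0 0 0 0 0; 0 0 0 0 0 0; 0 0 0 0 0 0; 0 0 0 0 0 0", fingers=0.6)

```text
time: 17.82
eef_pos: [576.4, 161.2, 97.4]
eef_rot: [-0.065, 3.095, 0.002]
wrist_force: [1.4, -0.1, 0.3]
width: 50.9
grasp_force: 0.0
```

Request:
servo_tool(steps="0 0 -10 0 0 0; 0 0 -40 0 0 0; 0 0 -50 0 0 0; 0 0 -50 0 0 0; 0 0 0 0 0 0")

```text
time: 18.45
eef_pos: [571.6, 161.4, 252.8]
eef_rot: [-0.065, 3.085, 0.006]
wrist_force: [-0.2, -0.5, -1.0]
width: 51.0
grasp_force: 0.0
```

```bash
python3 s.py fin; python3 t.py 619 162 110 2.4 0
```

```text
[-0.21804971 -0.46032428 -1.04902484] [-0.01677818  0.04156266 -0.00732753]
-44 [(-90, 72.3, 35), (-84, 86.6, 17), (-78, 86.9, 8), (-72, 86.2, 9), (-66, 85.3, 10), (-60, 84.4, 8), (-54, 84.5, 11), (-48, 85.6, 10), (-42, 84.3, 10), (-36, 84.6, 11), (-30, 85.2, 12), (-24, 85.0, 9), (-18, 84.7, 10), (-12, 85.0, 13), (-6, 84.2, 13), (0, 85.1, 8), (6, 85.2, 14), (12, 84.6, 10), (18, 84.4, 12), (24, 84.5, 12), (30, 85.2, 8), (36, 85.5, 11), (42, 85.0, 9), (48, 85.4, 14), (54, 94.9, 13), (66, 80.0, 26), (72, 84.0, 11), (78, 82.2, 5)]
12 [(-90, 68.1, 35), (-84, 85.9, 12), (-78, 87.3, 7), (-72, 85.4, 8), (-66, 84.6, 9), (-60, 84.9, 8), (-54, 85.2, 10), (-48, 85.6, 9), (-42, 84.5, 8), (-36, 85.0, 9), (-30, 84.6, 8), (-24, 85.5, 6), (-18, 85.6, 3), (36, 84.7, 7), (42, 84.6, 8), (48, 84.6, 11), (54, 94.3, 8)]
mid [(45, 84.9), (48, 86.4), (51, 90.4), (54, 94.8), (57, 98.3), (60, 98.8), (63, 79.7), (66, 81.2), (69, 90.5), (72, 90.3)]
turn deg [0.07 2.92 0.01] shift now [-41.5  -1.3 142.1] shift after turn [-48.7  -1.1 139.8] F [-0.8  0.3 -0.4] t 18.5
```

View pics/fin.png

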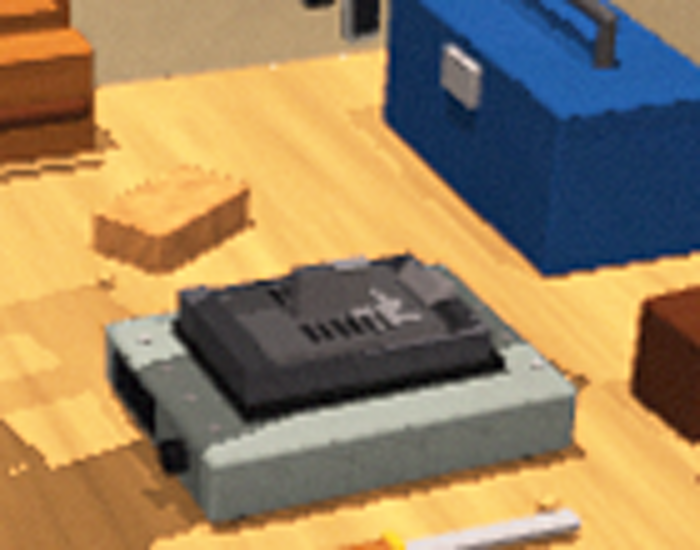

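The cover lies flat, with its panel top at 84.9 ± 0.5 mm from front to back. The lip is under the bar at (200,300), the catch is over the rear edge at (425,275), and the gripper is clear.

```bash
python3 -c "
from workcell import arm; print(arm.sign_off())"
```

```text
the job is handed in; nothing more can be done
None
```

The vent cover is back on the dust filter: lip under the front bar, rear snapped under the catch and lying flat. I handed the job in at about 18.5 s of robot time, with wrist force readings never above about 7 N and the gripper clear of everything.

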